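Hold up the puzzle board that lacks two corners

TASK

Take the puzzle board that has both its upper corners cut away straight up out of the oak stand and bring it over the dish of corner pieces, tipped back half-way between upright and flat (about 45 degrees) with its jigsaw face slanting upward, like a book on a lectern, so that corner pieces can be tried in it. Finish while still holding it there, still, with its middle above the dish and its lower edge at least 10 cm above the bench; leave the other two boards in their slots and do not disturb the dish, the loupe or the clock.

Things in the scene. Friction and masses are not known exactly. Their poses are not given: they have to be found in the camera images.
- notched_mid (a point): Centre of the wanted board: basswood, 120 mm wide and tall, 8 mm thick, about 60 g, both upper corners cut away as 28 mm squares, leaving a middle tab 64 mm wide. Axes: z up along its height, y along its width, x out of its jigsaw face (with cut lines), which at first looks away from the robot. Loose, in any of the three slots; upper edge 135 mm above the bench.
- notched_foot (a point): Middle of the wanted board's lower edge (60 mm below its centre along its own z); same axes.
- notched: The wanted board as a whole; origin at the middle of its lower edge, same axes as its centre point.
- half_mid (a point): Centre of another board of the same size and wood with ONE upper corner cut away; it stays in its slot. Axes as for the wanted board.
- whole_mid (a point): Centre of a third board of the same size and wood with all corners whole; it stays in its slot.
- stand: Oak stand, fixed, 229 mm long (its x), 143 mm wide (y), 50 mm tall; origin under its centre. Three slots at x = -75, 0, +75 mm, 11 mm wide, 35 mm deep (floor 15 mm above the bench), hold the boards, faces to +x. Turned up to 0.35 rad, on the robot's left or right.
- dish_mid (a point): Centre of the round white porcelain dish, 124 mm across and 26 mm tall; the point is 13 mm above the bench. Three loose square corner pieces lie in it. It stands on the side opposite the stand.
- clock_mid (a point): Round nickel desk clock on a foot, 72 mm across, 82 mm tall, beyond the stand and dish; the point is 41 mm above the bench, on its axis.
- loupe_mid (a point): Glass loupe with a nickel rim, an upright cylinder 49 mm across and 35 mm tall, on the robot's side between stand and dish; the point is half-way up.
Mind the look-alikes: they are no part of the job. Leave any orange or red look-alike of the notched alone.

How it is judged:
By the outcome, as a careful person would: the job done as asked, in the order asked, and still so for the second after the job is handed in, while the arm keeps its last pose, push and grip.
It also fails if it takes over 40 s, if anything falls off the work surface, if the arm or the gripper's body presses on something with over 40 N, if the wrist force passes 120 N, or if a joint passes its speed limit or range.

ROBOT

A 6-joint arm with a two-finger parallel gripper is mounted at the origin on the work surface. World frame = base frame: x ahead of the robot, y to its left, z up, the work surface at z = 0. Lengths are in mm, angles in rad, forces in N, time in s.
With the tool pointing down it reaches from about 350 to 775 mm from the base axis. Payload 7.3 kg.
Tool frame: the origin (TCP) lies at the centre of the arm's flange, where the gripper is bolted on; the fingertips stand 178 mm ahead of it and the grasp point (between the pads) lies 159 mm ahead of it; z points along the fingers, y is the direction in which the jaws open and shut (so a half turn about z gives the same grasp; the last joint's range is limited). The gripper opens to 92 mm and grips with 3 to 60 N. Pads are 19 mm wide; open, the fingers measure 130 mm over their backs; the gripper's body (75 mm by 190 mm) begins 47 mm behind the grasp point.
Start: joints at [0.99, 0.342, 1.524, -0, 1.275, -0.146], TCP at [221.125, 476.163, 404.741] pointing down, gripper open.
Joint ranges: [-2.53, 2.53], [-0.77, 2.02], [0.04, 2.7], [-1, 4.14], [0.28, 2.66], [-3.11, 3.11]. Speed limits (rad/s): [2.57, 2.57, 3.14, 3.14, 3.14, 3.14].

INTERFACE

Orientations are given as [roll, pitch, yaw] about the fixed x, y, z axes, in that order (R = Rz(yaw) Ry(pitch) Rx(roll)).
In Python, from plant import status, viewer, ticket gives the robot as it stands.
- The arm moves only by the tool play_rows, never from a script. Its argument "commands" is a list of rows, each an object with "offset": the shift along the tool's x, y, z in m, a list of three; "twist": the turn about the tool's z in degrees. A call has 1 to 5 rows; each row shifts and turns the commanded pose from where the row before left it, along the tool's axes as they then stand; what a row does not reach is not made up. A row lasts 1/10 s, in which the tool goes at most 50 mm and 8.59 degrees, less where a joint would pass 70% of its speed; a pose out of reach is approached as far as the arm can. A call with a gripper value outside its range is refused whole. "jaw" is the closure in counts, from 0 (fully open) to 255 (shut), set as the call begins (left out, the last holds). The fingers move at their own pace and stop on an object; the grip force is fixed at half the most. Time passes only in rows, so rows that do not move let the fingers close. It gives the time, the measured TCP pose, the force and the opening at its end, in the units of the state.
- status.get_obs(): the state, without advancing time (a new reading comes with each control period).
- viewer.capture(name): name is "scene" or "side" or "wrist"; returns the picture (480x640x3 uint8, red, green, blue); there is no depth.
- viewer.camera_params(name): a dict with "fov_y" (degrees; the focal length in pixels is half the picture's height over the tangent of half this angle, whatever the lens; pixels are square), "cx", "cy" (the principal point, pixels), "D" ([k1, k2, p1, p2, k3] as OpenCV has them; the pictures are not rectified), "rvec" (rotation vector, rad) and "tvec" (3), from world to camera coordinates, as OpenCV has them; the wrist camera has in their place "T_tool_cam" (4x4, takes a point from camera to tool coordinates, whose origin is the TCP and whose axes are the flange's). Camera axes: x right, y down, z forward; pixel columns grow to the right and rows downward; lengths in mm; the calibration is good to about 2 mm. A picture is of the moment at which its call begins: read the wrist's pose just before it. camera_params takes no time and is no camera call.
- ticket.close_job(): hands the job in, once; it reports no verdict.
The state is a dict: "time": time; "joint_positions": joint angles; "dq": joint speeds; "tau": joint torques, N m; "tool_pos": TCP position; "tcp_rot": TCP orientation; "contact_force": force on the tool from outside, world axes, zero at the start; "moment": the same for the moment, N m; "grip_width": finger opening in mm.
Only numpy, scipy, OpenCV 4.12 (cv2) and the standard library are available. Lean on these libraries where they do the work, as an engineer would, in place of code of your own. Each camera call takes 0.05 s, during which the arm holds its last target.

## Working session

There is one attempt and no reset: what is moved stays moved. The work goes in short steps, Python scripts to look and compute and a tool call to move; the robot and the scene stay as the last step left them, time stands still between calls to the robot, and variables do not carry over. Pictures are saved under pics/ and viewed, and the job is handed in when it is done.

Besides the shell and the picture viewer there is one more tool, called after "Call:" as a command line: name --argument value ..., lists and objects as JSON in quotes. play_rows: Moves the arm, as the interface text tells. Its arguments: {"type":"object","properties":{"commands":{"type":"array"},"jaw":{"type":"number"}},"required":["commands"]}

```bash
ls; mkdir -p pics
python3 - <<'E'
from plant import status, viewer
import cv2
o=status.get_obs()
print(o)
for n in("scene","side","wrist"):
    im=viewer.capture(n); cv2.imwrite(f"pics/{n}0.png",im[:,:,::-1]); print(n,viewer.camera_params(n))
E
```

```text
pics
{'time': 0.0, 'joint_positions': array([ 9.90007058e-01,  3.42708403e-01,  1.52501472e+00,  7.93022649e-07,
        1.27540660e+00, -1.46014176e-01]), 'dq': array([ 0.00275603,  0.00063579, -0.00017039,  0.00103718,  0.00097947,
       -0.00010487]), 'tau': array([ 1.23628652e-04, -4.31256759e+01, -2.44217688e+01,  7.16289645e-02,
        5.61873545e-02, -1.03188765e-04]), 'tool_pos': array([221.04312244, 476.04591001, 404.05299311]), 'tcp_rot': array([-3.14007205e+00, -2.24387468e-04,  2.70681716e+00]), 'contact_force': array([-0.44408545, -0.37110758,  0.20969123]), 'moment': array([-0.03072835, -0.02365055, -0.00769537]), 'grip_width': 91.9637818161317}
scene {'fov_y': 46.23021223465617, 'cx': 319.0744595655558, 'cy': 239.9447248008867, 'D': array([-0.03001384,  0.        ,  0.        ,  0.        ,  0.        ]), 'rvec': array([ 0.69217681,  2.79285672, -0.84453651]), 'tvec': array([ 550.32404339,  -99.61416735, 1373.32127752])}
side {'fov_y': 50.35459289491672, 'cx': 324.22523951000846, 'cy': 242.01116525604345, 'D': array([-0.13258605,  0.        ,  0.        ,  0.        ,  0.        ]), 'rvec': array([ 2.40856226, -0.67109842,  0.24044595]), 'tvec': array([-535.01905989,  217.65239535, 1023.42798013])}
wrist {'fov_y': 68.68403072142225, 'cx': 318.30969997378025, 'cy': 238.00292740894216, 'D': array([-0.07108556,  0.        ,  0.        ,  0.        ,  0.        ]), 'T_tool_cam': array([[ 4.83751353e-04, -9.54688706e-01, -2.97605846e-01,
         8.15282847e+01],
       [ 9.99999669e-01,  6.56744533e-04, -4.81292280e-04,
        -1.05595950e+00],
       [ 6.54935317e-04, -2.97605515e-01,  9.54688708e-01,
         2.00969660e+01],
       [ 0.00000000e+00,  0.00000000e+00,  0.00000000e+00,
         1.00000000e+00]])}
```

View pics/scene0.png

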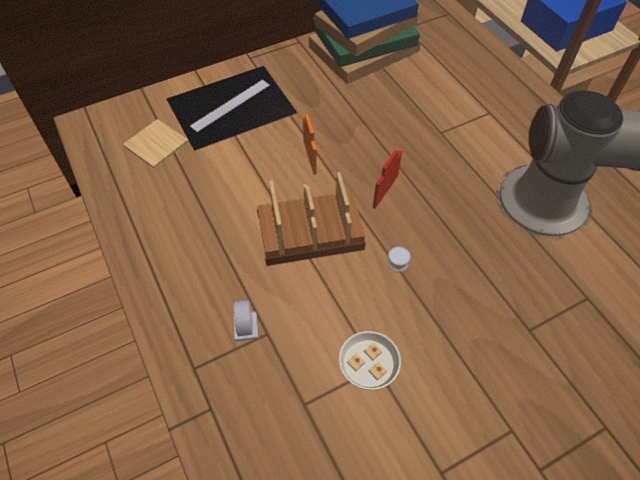

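View pics/side0.png

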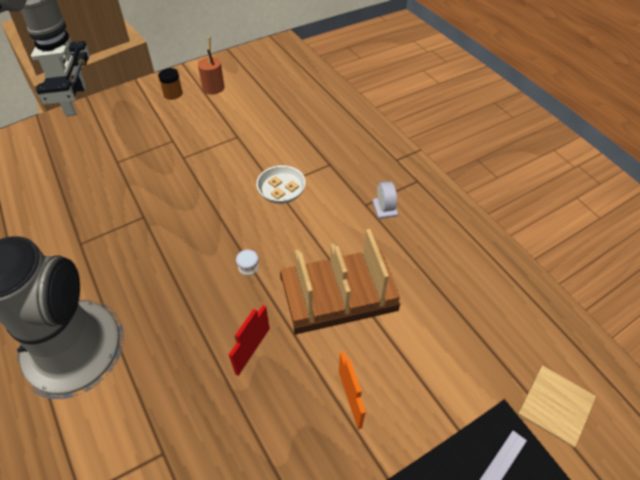

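View pics/wrist0.png

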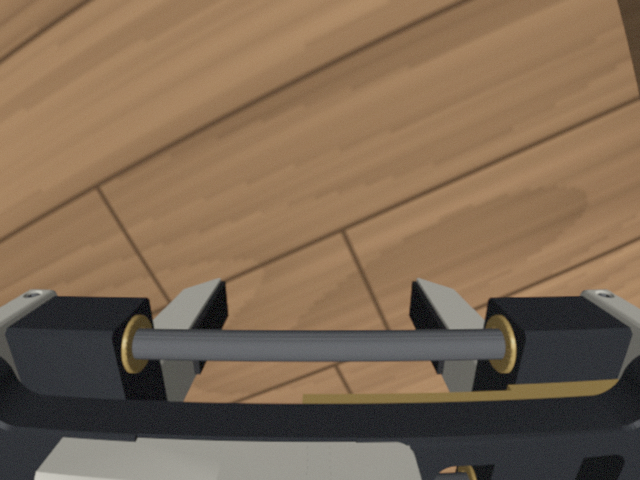

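Run:
```python
import cv2,numpy as np
a=cv2.imread("pics/scene0.png")[165:270,250:375]; b=cv2.imread("pics/side0.png")[225:335,275:405]
a=cv2.resize(a,(500,420),interpolation=cv2.INTER_CUBIC)
b=cv2.resize(b,(520,440),interpolation=cv2.INTER_CUBIC)
cv2.imwrite("pics/z0a.png",a);cv2.imwrite("pics/z0b.png",b)
```

```text
(no output)
```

View pics/z0a.png

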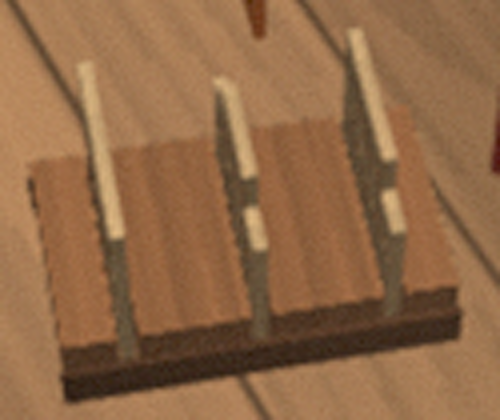

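View pics/z0b.png

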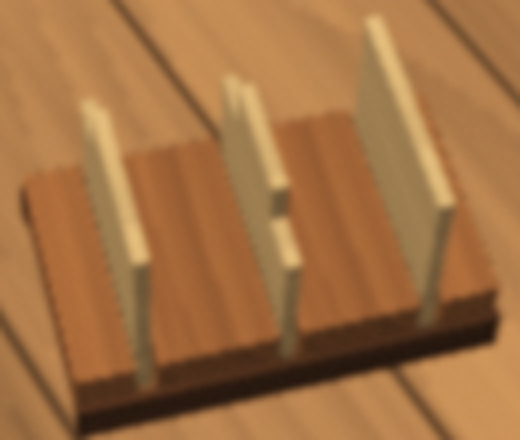

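```bash
cat > h.py <<'E'
import numpy as np,cv2
from plant import status,viewer
from scipy.spatial.transform import Rotation as Ro
def cam(n,obs=None):
    p=viewer.camera_params(n); f=240/np.tan(np.radians(p['fov_y'])/2)
    K=np.array([[f,0,p['cx']],[0,f,p['cy']],[0,0,1]])
    if 'rvec' in p: R=cv2.Rodrigues(p['rvec'])[0]; t=p['tvec']
    else:
        T=np.eye(4);T[:3,:3]=Ro.from_euler('xyz',obs['tcp_rot']).as_matrix();T[:3,3]=obs['tool_pos']
        W=np.linalg.inv(T@p['T_tool_cam']);R=W[:3,:3];t=W[:3,3]
    return K,p['D'],R,t
def ray(c,px):
    K,D,R,t=c; u=cv2.undistortPoints(np.array([[px]],float),K,D)[0,0]
    return -R.T@t, R.T@np.array([u[0],u[1],1])
def onz(c,px,z):
    o,d=ray(c,px); return o+d*(z-o[2])/d[2]
def proj(c,P):
    K,D,R,t=c; return cv2.projectPoints(np.array(P,float).reshape(-1,3),cv2.Rodrigues(R)[0],t,K,D)[0][:,0]
def tri(rays):
    A=0;b=0
    for o,d in rays:
        d=d/np.linalg.norm(d);M=np.eye(3)-np.outer(d,d);A=A+M;b=b+M@o
    return np.linalg.solve(A,b)
E
python3 - <<'E'
from h import *
np.set_printoptions(precision=1,suppress=True)
s=cam("scene");d=cam("side")
zs=lambda x,y:(250+x/4,165+y/4); zd=lambda x,y:(275+x/4,225+y/4)
for nm,p in dict(tabA1=(217,82),tabA2=(231,79),tabB1=(243,178),tabB2=(257,178),shB=(266,248),shBl=(252,248)).items():
    print(nm,onz(s,zs(*p),107 if nm[0]=='s' else 135))
for nm,p in dict(tabA1=(241,88),tabA2=(250,85),tabB1=(273,188),tabB2=(287,186)).items(): print('side',nm,onz(d,zd(*p),135))
for p in [(30,160),(405,110),(460,288),(65,348)]: print('stand s',onz(s,zs(*p),50))
for p in [(22,185),(355,110),(495,290),(75,382)]: print('stand d',onz(d,zd(*p),50))
for c,p in((s,(370,359)),(d,(281,183))): print('dish',onz(c,p,20))
for c,p in((s,(399,254)),(d,(247,257))): print('loupe',onz(c,p,35))
for c,p in((s,(246,333)),(d,(386,209))): print('clockfoot',onz(c,p,5))
for c,p in((s,(387,205)),(d,(240,372)),(s,(315,172)),(d,(362,425))): print('red/orange',onz(c,p,0))
E
```

```text
tabA1 [ 547.4 -211.9  135. ]
tabA2 [ 539.7 -210.2  135. ]
tabB1 [ 564.9 -147.6  135. ]
tabB2 [ 558.4 -144.2  135. ]
shB [ 566.  -119.5  107. ]
shBl [ 572.6 -122.9  107. ]
side tabA1 [ 559.1 -150.6  135. ]
side tabA2 [ 563.9 -151.3  135. ]
side tabB1 [ 540.2 -209.7  135. ]
side tabB2 [ 546.6 -212.1  135. ]
stand s [ 639.1 -273.2   50. ]
stand s [ 429.3 -204.3   50. ]
stand s [464.7 -80.6  50. ]
stand s [ 675.5 -147.    50. ]
stand d [460.7 -92.2  50. ]
stand d [ 640.6 -142.1   50. ]
stand d [ 638.1 -275.2   50. ]
stand d [ 426.8 -210.3   50. ]
dish [593.  161.5  20. ]
dish [597.9 163.8  20. ]
loupe [415.1 -14.7  35. ]
loupe [419.3 -11.   35. ]
clockfoot [788.1 -12.8   5. ]
clockfoot [783.9 -33.8   5. ]
red/orange [ 349.7 -163.9    0. ]
red/orange [ 290.2 -231.9    0. ]
red/orange [ 455.6 -337.6    0. ]
red/orange [ 438.3 -444.6    0. ]
```

Call:
play_rows --commands '[{"offset":[-0.038,-0.03,0],"twist":0},{"offset":[-0.038,-0.03,0],"twist":0},{"offset":[-0.038,-0.03,0],"twist":0},{"offset":[-0.038,-0.03,0],"twist":0},{"offset":[-0.038,-0.03,0],"twist":0}]' --jaw 0

```text
time: 0.65
tool_pos: [330.6, 258.4, 404.7]
tcp_rot: [3.141, 0.0, 2.707]
contact_force: [-0.1, -0.4, -0.3]
grip_width: 91.8
```

Call:
play_rows --commands '[{"offset":[-0.038,-0.03,0],"twist":0},{"offset":[-0.038,-0.03,0],"twist":0},{"offset":[-0.038,-0.03,0],"twist":0},{"offset":[-0.038,-0.03,0],"twist":0},{"offset":[-0.038,-0.03,0],"twist":0}]'

```text
time: 1.15
tool_pos: [439.8, 42.0, 404.7]
tcp_rot: [3.141, 0.0, 2.707]
contact_force: [0.3, 0.7, 0.1]
grip_width: 91.6
```

Call:
play_rows --commands '[{"offset":[-0.038,-0.03,0],"twist":0},{"offset":[-0.038,-0.03,0],"twist":0},{"offset":[-0.038,-0.03,0],"twist":0},{"offset":[-0.038,-0.03,0],"twist":0},{"offset":[0,0,0],"twist":-8.5}]'

```text
time: 1.65
tool_pos: [528.3, -133.7, 403.7]
tcp_rot: [-3.14, 0.001, 2.852]
contact_force: [0.4, 0.6, 0.3]
grip_width: 91.4
```

Run:
```python
from h import *
o=status.get_obs();im=viewer.capture("wrist");cv2.imwrite("pics/w1.png",im[:,:,::-1])
c=cam("wrist",o);np.save("w1.npy",np.array([*o['tool_pos'],*o['tcp_rot']]))
print(o['tool_pos'],o['tcp_rot'],o['grip_width'],proj(c,[552.5,-179.5,135]))
```

```text
[ 528.32165848 -133.73046902  403.66098155] [-3.14030966e+00  7.13919086e-04  2.85230509e+00] 91.39006981943145 [[272.53234418 287.38496072]]
```

View pics/w1.png

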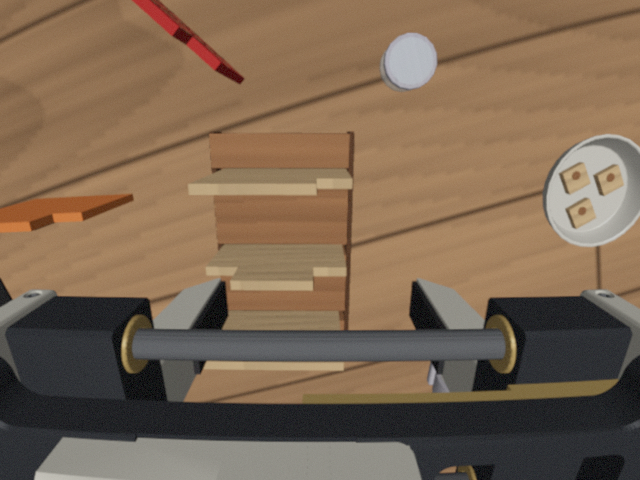

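Run:
```python
from h import *
np.set_printoptions(precision=1,suppress=True)
o=dict(zip(['tool_pos','tcp_rot'],np.load("w1.npy").reshape(2,3)));c=cam("wrist",o)
im=cv2.imread("pics/w1.png");cv2.imwrite("pics/w1z.png",cv2.resize(im[230:305,190:360],None,fx=4.5,fy=4.5,interpolation=cv2.INTER_CUBIC))
ps=[(231,277.5),(313,276.5),(232,290),(313,289)]
P=np.array([onz(c,p,135) for p in ps]);print(P,P.mean(0),np.degrees(np.arctan2(*(P[1]-P[0])[1::-1])),np.linalg.norm(P[1]-P[0]))
for a in[(192,187),(316,185),(206,366),(343,366)]:print(onz(c,a,135))
```

```text
[[ 535.5 -207.7  135. ]
 [ 552.6 -146.7  135. ]
 [ 545.7 -210.8  135. ]
 [ 562.7 -149.7  135. ]] [ 549.1 -178.7  135. ] 74.3901081059777 63.406297545933796
[ 461.6 -209.8  135. ]
[ 485.9 -124.3  135. ]
[ 606.5 -258.4  135. ]
[ 638.7 -146.2  135. ]
```

View pics/w1z.png

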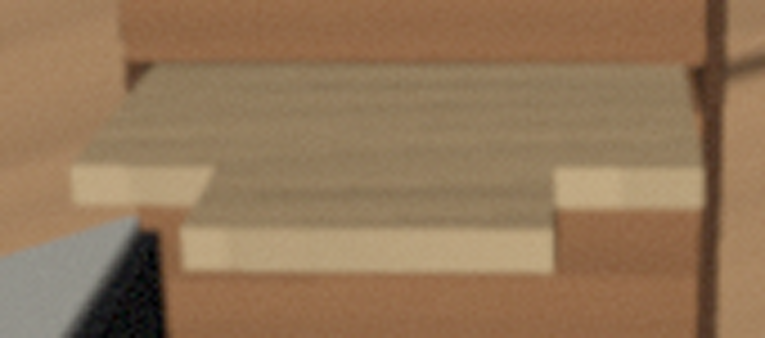

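Call:
play_rows --commands '[{"offset":[-0.02,-0.02,0],"twist":0},{"offset":[-0.015,-0.017,0],"twist":0},{"offset":[0,0,0.03],"twist":0},{"offset":[0,0,0],"twist":0},{"offset":[0,0,0],"twist":0}]'

```text
time: 2.2
tool_pos: [549.6, -173.5, 374.6]
tcp_rot: [3.141, -0.002, 2.855]
contact_force: [0.2, -0.2, 0.3]
grip_width: 92.0
```

Run:
```python
from h import *
o=status.get_obs();im=viewer.capture("wrist");cv2.imwrite("pics/w2.png",im[:,:,::-1])
np.save("w2.npy",np.array([*o['tool_pos'],*o['tcp_rot']]))
print(o['tool_pos'],o['tcp_rot'],o['grip_width'])
```

```text
[ 549.60232072 -173.53951039  374.57084252] [ 3.14106753e+00 -2.03614019e-03  2.85453857e+00] 91.95765703935807
```

View pics/w2.png

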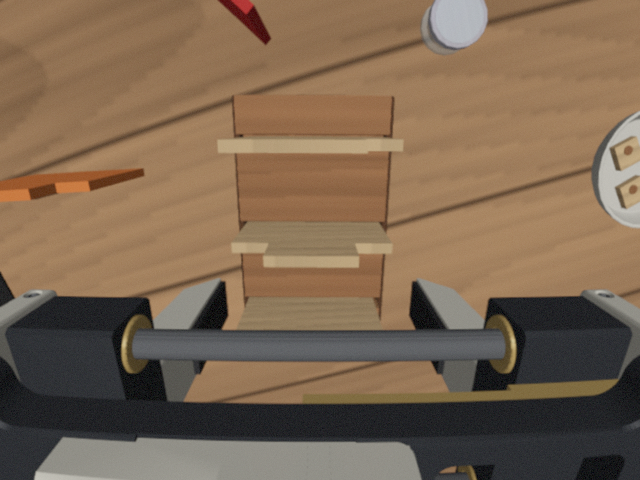

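Run:
```python
from h import *
np.set_printoptions(precision=1,suppress=True)
im=cv2.imread("pics/w2.png");cv2.imwrite("pics/w2z.png",cv2.resize(im[215:275,220:400],None,fx=4.4,fy=4.4,interpolation=cv2.INTER_CUBIC))
o=dict(zip(['tool_pos','tcp_rot'],np.load("w2.npy").reshape(2,3)));c=cam("wrist",o)
P=onz(c,(311,261.2),135);R=Ro.from_euler('xyz',o['tcp_rot']).as_matrix()
print(P,R.T@(P-o['tool_pos']),R[:,0],R[:,1])
print(R.T@(np.array([551.3,-179.3,135])-o['tool_pos']))
for a in[(264,261),(358,261)]:print(R.T@(onz(c,a,135)-o['tool_pos']))
```

```text
[ 550.3 -179.8  135. ] [ -3.   -5.9 239.6] [-1.   0.3  0. ] [0.3 1.  0. ]
[ -3.7  -5.2 239.6]
[ -2.9 -37.4 239.5]
[ -2.8  25.5 239.6]
```

View pics/w2z.png

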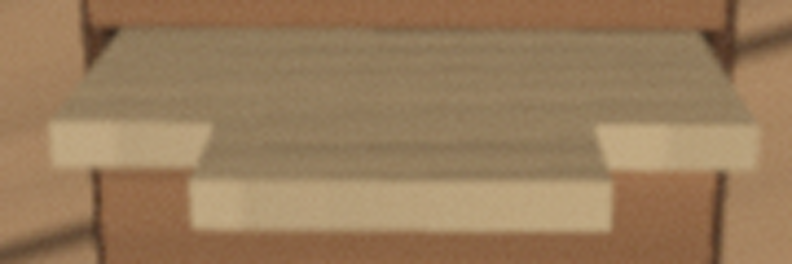

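Call:
play_rows --commands '[{"offset":[-0.003,-0.006,0.0],"twist":0},{"offset":[0,0,0.02],"twist":0},{"offset":[0,0,0.02],"twist":0},{"offset":[0,0,0],"twist":0},{"offset":[0,0,0],"twist":0}]'

```text
time: 2.75
tool_pos: [551.2, -180.9, 335.7]
tcp_rot: [-3.141, 0.001, 2.855]
contact_force: [0.9, 0.2, 0.6]
grip_width: 91.6
```

Call:
play_rows --commands '[{"offset":[0,0,0.02],"twist":0},{"offset":[0,0,0.01],"twist":0},{"offset":[0,0,0.01],"twist":0},{"offset":[0,0,0],"twist":0},{"offset":[0,0,0],"twist":0}]'

```text
time: 3.25
tool_pos: [551.2, -180.9, 295.1]
tcp_rot: [3.142, 0.0, 2.855]
contact_force: [-0.1, 0.3, -0.9]
grip_width: 91.7
```

Run:
```python
from h import *
o=status.get_obs();im=viewer.capture("wrist");cv2.imwrite("pics/w3.png",im[:,:,::-1])
im=viewer.capture("side");cv2.imwrite("pics/s3.png",cv2.resize(im[150:350,220:460,::-1],None,fx=3.3,fy=3,interpolation=cv2.INTER_CUBIC))
print(o['tool_pos'],o['tcp_rot'],o['grip_width'])
```

```text
[ 551.19791706 -180.89155285  295.11809831] [3.14157451e+00 4.26960369e-04 2.85518053e+00] 91.70238870761143
```

View pics/w3.png

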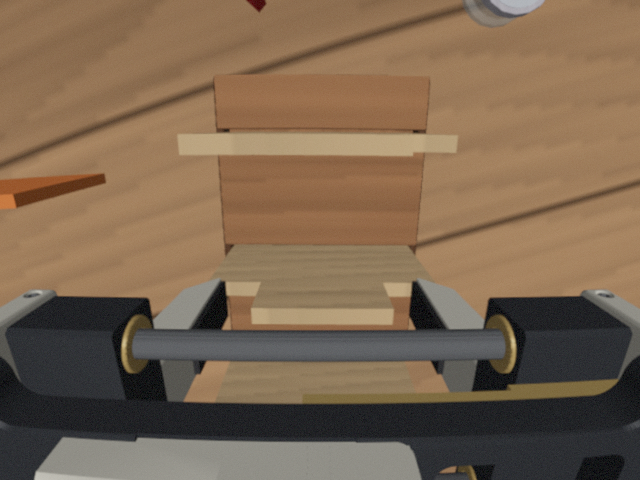

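View pics/s3.png

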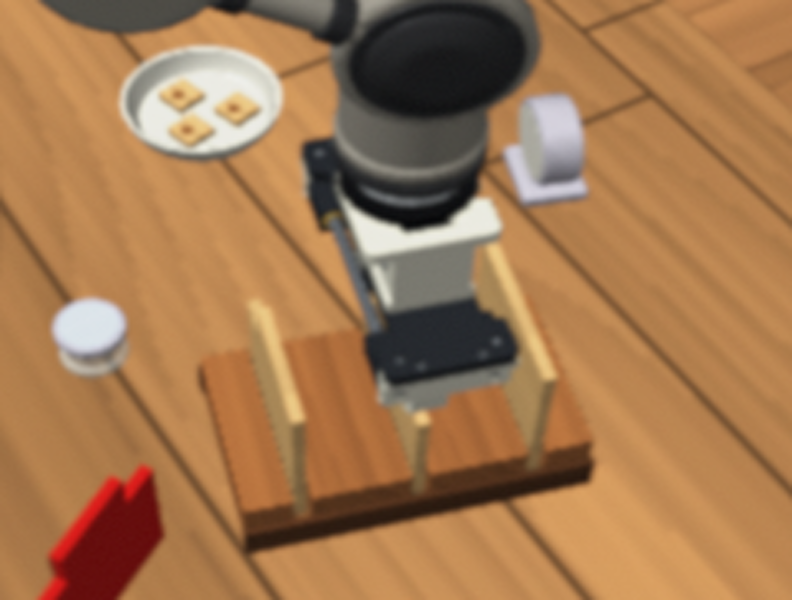

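Call:
play_rows --commands '[{"offset":[0,0,0.002],"twist":0},{"offset":[0,0,0],"twist":0}]'

```text
time: 3.55
tool_pos: [551.0, -180.8, 292.8]
tcp_rot: [3.142, 0.0, 2.855]
contact_force: [0.6, -0.6, -0.0]
grip_width: 91.6
```

Call:
play_rows --commands '[{"offset":[0,0,0],"twist":0},{"offset":[0,0,0],"twist":0},{"offset":[0,0,0],"twist":0},{"offset":[0,0,0],"twist":0},{"offset":[0,0,0],"twist":0}]' --jaw 255

```text
time: 4.05
tool_pos: [551.0, -180.8, 292.7]
tcp_rot: [3.141, 0.0, 2.855]
contact_force: [0.6, 0.1, 0.3]
grip_width: 63.7
```

Call:
play_rows --commands '[{"offset":[0,0,0],"twist":0},{"offset":[0,0,0],"twist":0},{"offset":[0,0,0],"twist":0}]'

```text
time: 4.35
tool_pos: [551.0, -180.8, 292.7]
tcp_rot: [3.141, 0.0, 2.855]
contact_force: [0.2, 0.2, 0.8]
grip_width: 63.3
```

Call:
play_rows --commands '[{"offset":[0,0,-0.01],"twist":0},{"offset":[0,0,-0.015],"twist":0},{"offset":[0,0,-0.015],"twist":0},{"offset":[0,0,0],"twist":0},{"offset":[0,0,0],"twist":0}]'

```text
time: 4.85
tool_pos: [550.9, -180.8, 332.9]
tcp_rot: [-3.142, 0.001, 2.855]
contact_force: [0.5, -0.8, -1.2]
grip_width: 63.4
```

Call:
play_rows --commands '[{"offset":[0,0,-0.02],"twist":0},{"offset":[0,0,-0.025],"twist":0},{"offset":[0,0,-0.025],"twist":0},{"offset":[0,0,-0.02],"twist":0},{"offset":[0,0,0],"twist":0}]'

```text
time: 5.35
tool_pos: [551.3, -180.9, 424.7]
tcp_rot: [-3.141, 0.004, 2.855]
contact_force: [-0.1, 0.6, 0.1]
grip_width: 63.3
```

```bash
cat > shot.py <<'E'
from h import *
import sys
n=sys.argv[1];o=status.get_obs()
for k in sys.argv[2:]:
    im=viewer.capture(k);cv2.imwrite(f"pics/{k}{n}.png",im[:,:,::-1])
print(o['time'],o['tool_pos'],o['tcp_rot'],o['contact_force'],o['grip_width'])
E
python3 shot.py 4 scene side wrist
```

```text
5.35 [ 551.25881327 -180.94397839  424.69283161] [-3.14097704  0.0042388   2.85514508] [-0.07840802  0.63293255  0.10986195] 63.32248297260811
```

View pics/side4.png

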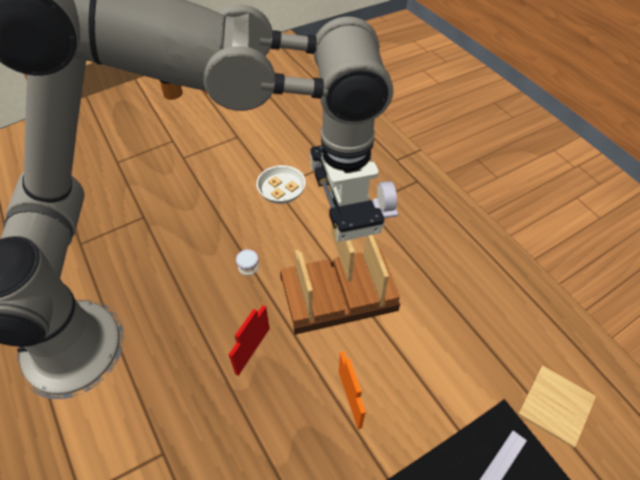

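View pics/scene4.png

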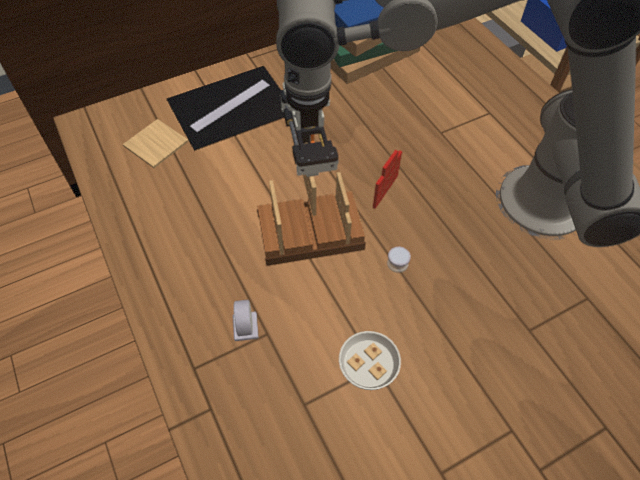

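View pics/wrist4.png

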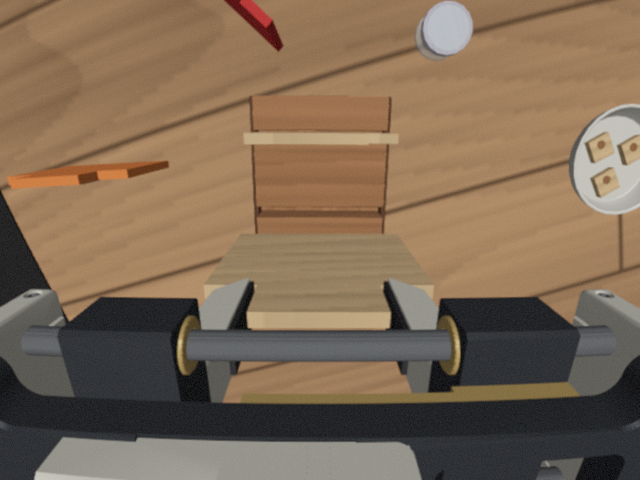

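Call:
play_rows --commands '[{"offset":[-0.005,0.025,0],"twist":0},{"offset":[-0.007,0.04,0],"twist":0},{"offset":[-0.008,0.045,0],"twist":0},{"offset":[-0.008,0.045,0],"twist":0},{"offset":[-0.005,0.03,0],"twist":0}]'

```text
time: 6.0
tool_pos: [635.7, -10.0, 420.4]
tcp_rot: [3.141, -0.003, 2.857]
contact_force: [-0.1, -0.6, 0.3]
grip_width: 63.4
```

Call:
play_rows --commands '[{"offset":[0,0.018,0.02],"twist":0},{"offset":[0,0,0.035],"twist":0},{"offset":[0,0,0.035],"twist":0},{"offset":[0,0,0.025],"twist":0},{"offset":[0,0,0.01],"twist":0}]'

```text
time: 6.5
tool_pos: [638.9, 4.8, 292.7]
tcp_rot: [-3.14, -0.008, 2.855]
contact_force: [-0.1, -0.2, -0.3]
grip_width: 63.1
```

Call:
play_rows --commands '[{"offset":[0,0,0.01],"twist":0},{"offset":[0,0,0],"twist":0},{"offset":[0,0,0],"twist":0}]'

```text
time: 6.8
tool_pos: [640.3, 4.5, 288.6]
tcp_rot: [3.141, 0.001, 2.855]
contact_force: [-0.9, -0.0, -0.1]
grip_width: 63.4
```

```bash
python3 shot.py 5 scene side wrist
```

```text
6.8 [640.33116442   4.47863918 288.61114121] [3.14121180e+00 1.49556167e-03 2.85500780e+00] [-0.86062661 -0.04425977 -0.08890194] 63.433321523559435
```

View pics/side5.png

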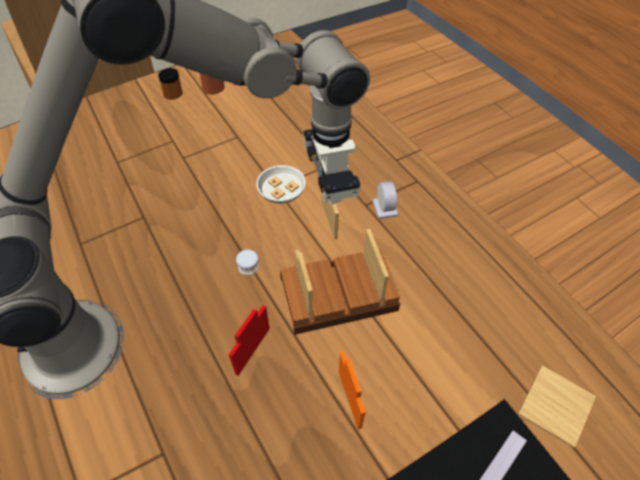

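View pics/scene5.png

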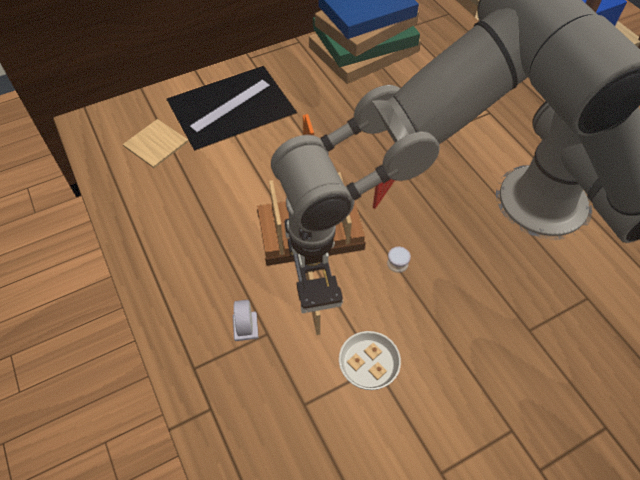

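View pics/wrist5.png

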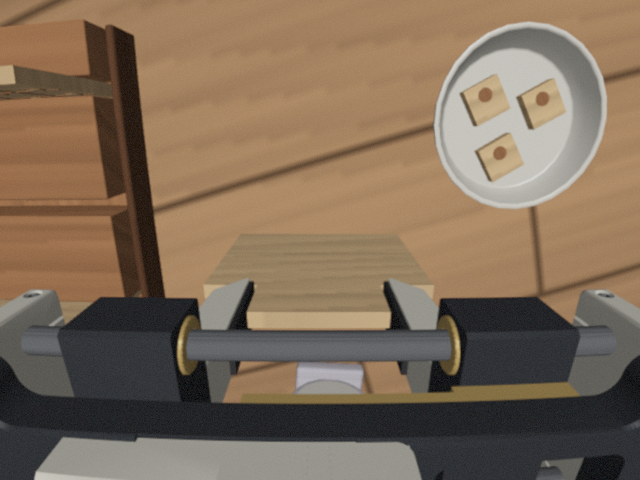

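Call:
play_rows --commands '[{"offset":[0,0,0.005],"twist":0},{"offset":[0,0,0.004],"twist":0},{"offset":[0,0,0],"twist":0}]'

```text
time: 7.25
tool_pos: [639.8, 4.6, 277.9]
tcp_rot: [-3.141, -0.001, 2.855]
contact_force: [0.1, -0.4, -0.7]
grip_width: 63.7
```

Call:
play_rows --commands '[{"offset":[0,0,0.001],"twist":0},{"offset":[0,0,0.001],"twist":0},{"offset":[0,0,0],"twist":0}]'

```text
time: 7.55
tool_pos: [640.2, 4.5, 277.7]
tcp_rot: [3.141, 0.002, 2.855]
contact_force: [0.0, 0.0, 4.5]
grip_width: 63.4
```

Call:
play_rows --commands '[{"offset":[0.002,0,0.0015],"twist":0},{"offset":[0.005,0,0.0005],"twist":0},{"offset":[0.005,0,0.0005],"twist":0},{"offset":[0,0,0],"twist":0}]'

```text
time: 7.95
tool_pos: [629.3, 7.7, 277.1]
tcp_rot: [3.141, 0.007, 2.855]
contact_force: [1.7, -1.9, 11.0]
grip_width: 63.6
```

```bash
python3 shot.py 6 side wrist
```

```text
7.95 [629.34572374   7.70394945 277.13663341] [3.14082947 0.00707455 2.85523453] [ 1.71741831 -1.8879722  10.95264839] 63.618419064170595
```

View pics/wrist6.png

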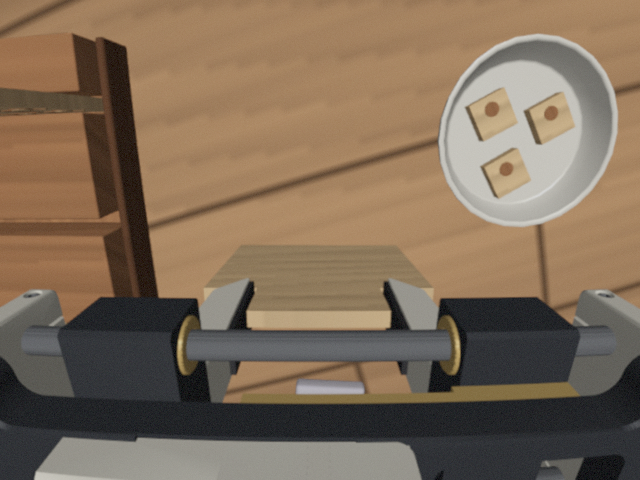

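Call:
play_rows --commands '[{"offset":[0.0085,0,0.0012],"twist":0},{"offset":[0.005,0,0.001],"twist":0},{"offset":[0.005,0,0.0014],"twist":0},{"offset":[0,0,0],"twist":0}]'

```text
time: 8.45
tool_pos: [611.2, 13.1, 273.3]
tcp_rot: [3.141, 0.005, 2.855]
contact_force: [-1.6, -0.2, 12.7]
grip_width: 63.3
```

```bash
python3 shot.py 7 side wrist
```

```text
8.45 [611.18929844  13.11174534 273.28609034] [3.14092037 0.00528905 2.85534344] [-1.56362918 -0.23161775 12.69936035] 63.25104034863376
```

View pics/wrist7.png

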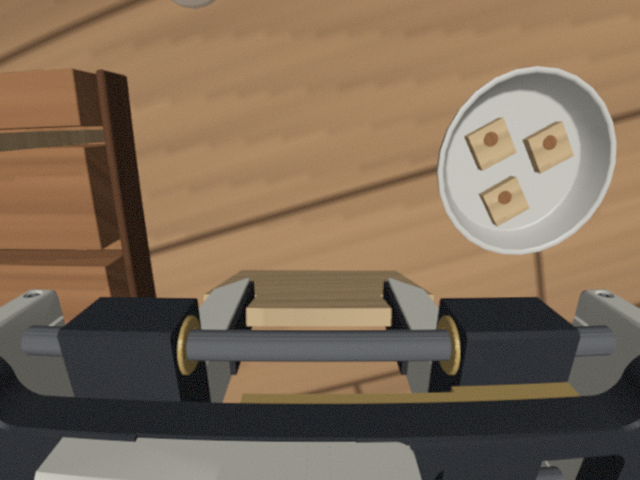

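Call:
play_rows --commands '[{"offset":[0.005,0,0.0014],"twist":0},{"offset":[0.005,0,0.0017],"twist":0},{"offset":[0.005,0,0.002],"twist":0},{"offset":[0.005,0,0.0023],"twist":0},{"offset":[0,0,0],"twist":0}]'

```text
time: 9.05
tool_pos: [591.5, 19.0, 264.8]
tcp_rot: [3.141, 0.002, 2.855]
contact_force: [-2.4, -0.0, 9.3]
grip_width: 63.7
```

```bash
python3 shot.py 8 side wrist scene
```

```text
9.05 [591.47866876  18.97627189 264.84220503] [3.14117329e+00 2.39895887e-03 2.85541464e+00] [-2.37183367 -0.01441314  9.3233588 ] 63.7189522596947
```

View pics/side8.png

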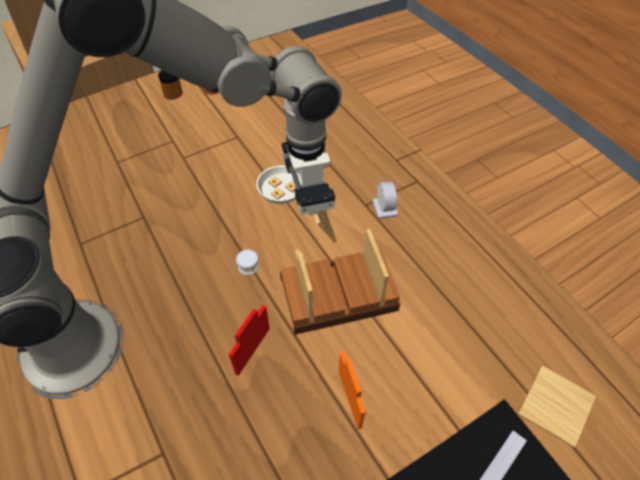

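View pics/scene8.png

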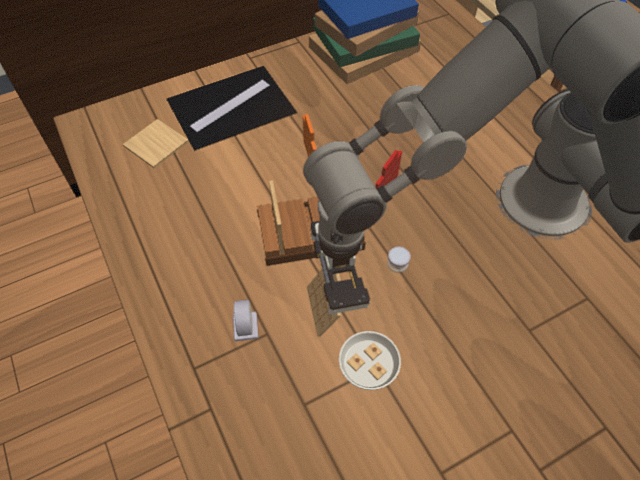

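Call:
play_rows --commands '[{"offset":[0.005,0,0.0027],"twist":0},{"offset":[0.005,0,0.0031],"twist":0},{"offset":[0.005,0,0.0036],"twist":0},{"offset":[0,0,0],"twist":0}]'

```text
time: 9.6
tool_pos: [576.7, 23.4, 254.7]
tcp_rot: [3.141, 0.0, 2.855]
contact_force: [-4.5, 0.7, 7.9]
grip_width: 63.7
```

Call:
play_rows --commands '[{"offset":[0.005,0,0.0041],"twist":0},{"offset":[0.005,0,0.0048],"twist":0},{"offset":[0,0,0],"twist":0},{"offset":[0,0,0],"twist":0}]'

```text
time: 10.0
tool_pos: [567.3, 26.1, 245.6]
tcp_rot: [3.141, 0.0, 2.855]
contact_force: [-2.9, 1.5, 5.1]
grip_width: 63.5
```

```bash
python3 shot.py 9 side wrist scene
python3 - <<'E'
import cv2
a=cv2.imread("pics/scene9.png")[220:380,270:430];cv2.imwrite("pics/z9.png",cv2.resize(a,(600,600),interpolation=cv2.INTER_CUBIC))
E
```

```text
10.0 [567.33422672  26.13214479 245.59619714] [3.14132561e+00 5.61867739e-05 2.85535170e+00] [-2.94068359  1.51488077  5.06656141] 63.47472659187231
```

View pics/z9.png

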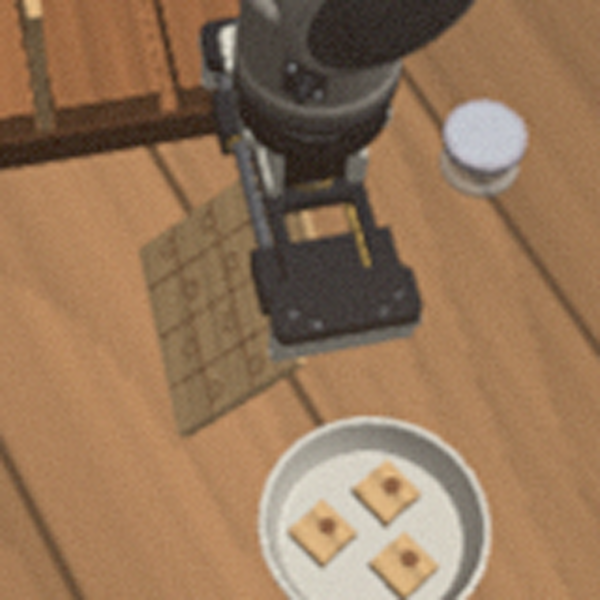

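View pics/wrist9.png

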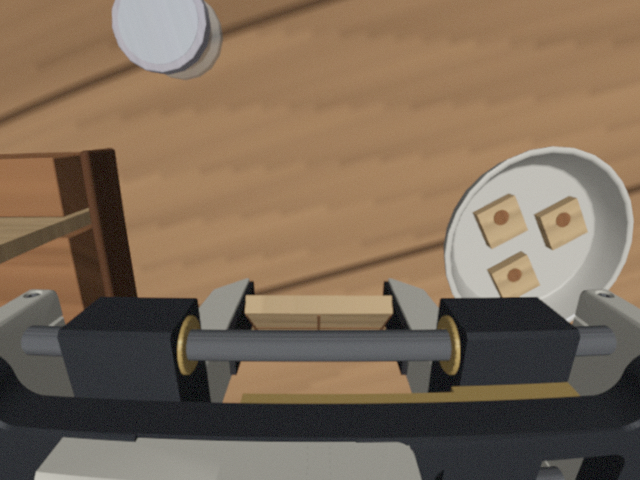

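Call:
play_rows --commands '[{"offset":[0,0,-0.005],"twist":0},{"offset":[0,0,-0.01],"twist":0},{"offset":[0,0,-0.015],"twist":0},{"offset":[0,0,-0.02],"twist":0},{"offset":[0,0,-0.02],"twist":0}]'

```text
time: 10.65
tool_pos: [567.6, 25.9, 316.1]
tcp_rot: [3.142, 0.0, 2.855]
contact_force: [0.2, -0.5, -0.3]
grip_width: 63.7
```

Call:
play_rows --commands '[{"offset":[0,0,-0.02],"twist":0},{"offset":[0,0,-0.02],"twist":0},{"offset":[0,0,-0.02],"twist":0},{"offset":[0,0,-0.015],"twist":0},{"offset":[0,0,-0.005],"twist":0}]'

```text
time: 11.15
tool_pos: [567.8, 25.9, 397.3]
tcp_rot: [3.141, 0.004, 2.855]
contact_force: [0.3, -0.1, -0.9]
grip_width: 63.7
```

Call:
play_rows --commands '[{"offset":[0.004,0.012,0],"twist":0},{"offset":[0.007,0.022,0],"twist":0},{"offset":[0.007,0.022,0],"twist":0},{"offset":[0.007,0.022,0],"twist":0},{"offset":[0.007,0.022,0],"twist":0}]'

```text
time: 11.65
tool_pos: [564.7, 132.6, 393.7]
tcp_rot: [-3.141, -0.002, 2.855]
contact_force: [0.3, 0.3, -0.9]
grip_width: 63.7
```

Call:
play_rows --commands '[{"offset":[0.007,0.022,0],"twist":0},{"offset":[0.006,0.017,0],"twist":0},{"offset":[0,0,0],"twist":0},{"offset":[0,0,0],"twist":0},{"offset":[0,0,0],"twist":0}]'

```text
time: 12.15
tool_pos: [563.7, 171.5, 394.4]
tcp_rot: [-3.141, -0.001, 2.855]
contact_force: [0.6, 0.1, -0.4]
grip_width: 63.6
```

```bash
python3 shot.py 10 side wrist scene
python3 - <<'E'
import cv2
a=cv2.imread("pics/scene10.png")[240:400,290:450];cv2.imwrite("pics/z10.png",cv2.resize(a,(600,600),interpolation=cv2.INTER_CUBIC))
a=cv2.imread("pics/side10.png")[80:240,220:380];cv2.imwrite("pics/y10.png",cv2.resize(a,(600,600),interpolation=cv2.INTER_CUBIC))
E
```

```text
12.15 [563.66741938 171.53997844 394.40915668] [-3.14101356e+00 -7.63223969e-04  2.85476119e+00] [ 0.57863298  0.11541351 -0.36415201] 63.59815835603208
```

View pics/z10.png

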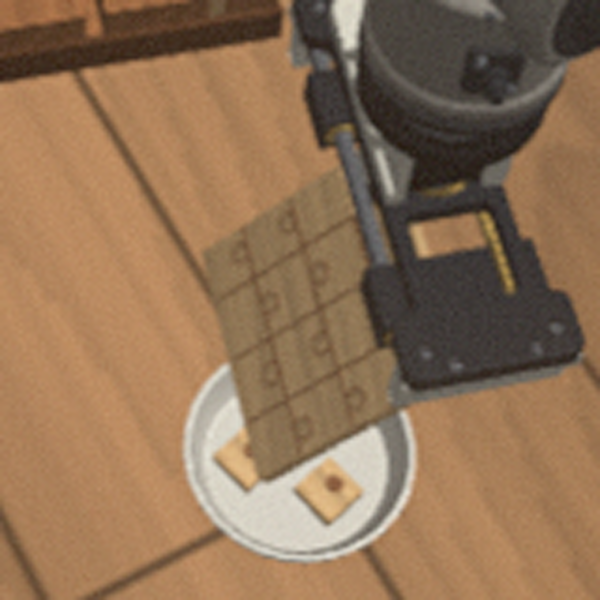

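View pics/y10.png

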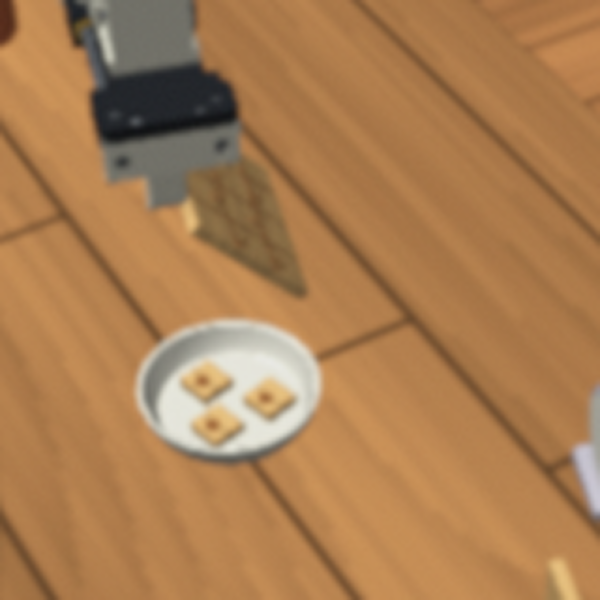

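View pics/wrist10.png

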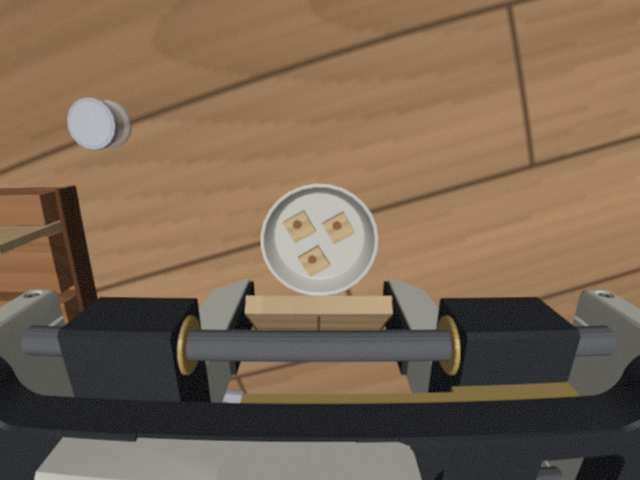

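Run:
```python
from h import *
np.set_printoptions(precision=1,suppress=True)
s=cam("scene");d=cam("side")
S=lambda x,y:(290+x/3.75-.37,240+y/3.75-.37); Y=lambda x,y:(220+x/3.75-.37,80+y/3.75-.37)
A=tri([ray(s,S(204,252)),ray(d,Y(305,298))]);B=tri([ray(s,S(262,482)),ray(d,Y(263,163))])
print(A,B,np.linalg.norm(B-A)); 
for P,p in((A,S(204,252)),(B,S(262,482))): print(proj(s,P),p)
F=(A+B)/2
# shoulder A (outer upper corner, face) from side: intersect ray with distance 92 from A, and perpendicular to edge
o,r=ray(d,Y(200,237)); r/=np.linalg.norm(r)
e=(B-A)/np.linalg.norm(B-A)
# tilt by hypothesis: where shoulder corner (92 up) and mid fall
x=np.array([e[1],-e[0],0]);x/=np.linalg.norm(x)
for th in (35,40,45,50,55):
    t=np.radians(th);u=-np.sin(t)*x+np.array([0,0,np.cos(t)]);n=np.cos(t)*x+np.array([0,0,np.sin(t)])
    q=proj(d,[A+92*u,A+92*u-8*n]);print(th,'side px zoom',((q-[220,80])*3.75),'mid',F+60*u-4*n,'pad',A+92*u)
# top edge of tab seen by wrist: centre of top face
ob=status.get_obs();w=cam("wrist",ob)
im=cv2.imread("pics/wrist10.png");cv2.imwrite("pics/wz10.png",cv2.resize(im[285:335,235:405],None,fx=4.5,fy=4.5,interpolation=cv2.INTER_CUBIC))
for th in (35,40,45,50,55):
    t=np.radians(th);u=-np.sin(t)*x+np.array([0,0,np.cos(t)]);n=np.cos(t)*x+np.array([0,0,np.sin(t)])
    print(th,proj(w,[F+120*u+32*e,F+120*u-8*n+32*e,F+120*u-32*e,F+120*u-8*n-32*e]).round(1).tolist())
```

```text
[618.8  91.1 150.2] [654.8 209.1 156.4] 123.5847430100473
[[344.2 306.8]] (344.03, 306.83)
[[359.6 368.2]] (359.49666666666667, 368.1633333333333)
35 side px zoom [[210.4 215. ]
 [199.6 223. ]] mid [600.8 161.1 200.2] pad [568.3 106.5 225.6]
40 side px zoom [[200.  223.4]
 [190.  231.9]] mid [597.  162.3 196.7] pad [562.2 108.4 220.7]
45 side px zoom [[190.4 232.2]
 [181.5 241.3]] mid [593.5 163.3 192.9] pad [556.6 110.1 215.3]
50 side px zoom [[181.9 241.6]
 [173.9 251.1]] mid [590.4 164.3 188.8] pad [551.4 111.7 209.4]
55 side px zoom [[174.4 251.3]
 [167.5 261.1]] mid [587.6 165.1 184.5] pad [546.7 113.1 203. ]
35 [[401.1, 357.2], [400.1, 337.3], [246.9, 351.4], [248.0, 331.9]]
40 [[399.6, 331.3], [398.2, 312.3], [248.6, 326.0], [250.0, 307.5]]
45 [[397.5, 306.8], [395.9, 289.2], [250.6, 302.1], [252.3, 284.9]]
50 [[395.2, 284.3], [393.3, 268.4], [252.9, 280.1], [254.7, 264.6]]
55 [[392.5, 264.1], [390.5, 250.1], [255.4, 260.4], [257.3, 246.7]]
```

View pics/wz10.png

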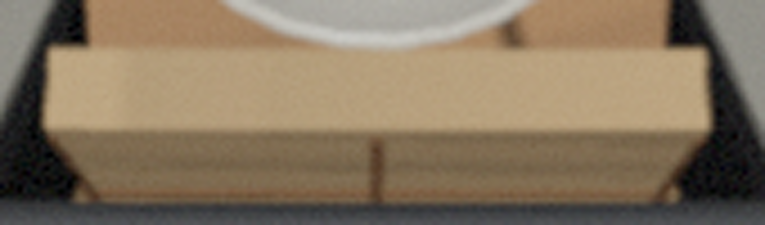

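Call:
play_rows --commands '[{"offset":[0,0,0],"twist":0},{"offset":[0,0,0],"twist":0},{"offset":[0,0,0],"twist":0},{"offset":[0,0,0],"twist":0},{"offset":[0,0,0],"twist":0}]'

```text
time: 12.8
tool_pos: [563.7, 171.9, 394.9]
tcp_rot: [3.142, 0.0, 2.855]
contact_force: [0.6, 0.3, -0.7]
grip_width: 63.7
```

```bash
python3 shot.py 11 side wrist scene
python3 - <<'E'
import cv2,numpy as np
for k in("wrist","scene"):
    a,b=[cv2.imread(f"pics/{k}{i}.png").astype(float) for i in(10,11)]
    print(k,np.abs(a-b).mean(),(np.abs(a-b).max(2)>40).sum())
E
```

```text
12.8 [563.70709803 171.93227299 394.92833581] [3.14152451e+00 3.90066974e-05 2.85510286e+00] [ 0.59020853  0.29328354 -0.67133983] 63.67094253293827
wrist 2.7566265190972223 12
scene 3.164353298611111 74
```

View pics/side11.png

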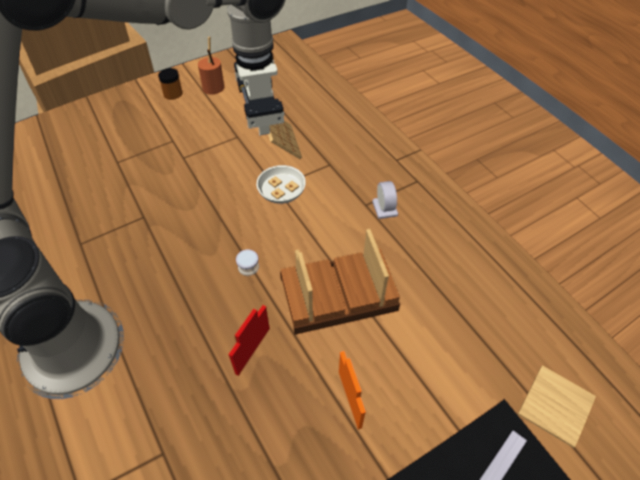

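View pics/scene11.png

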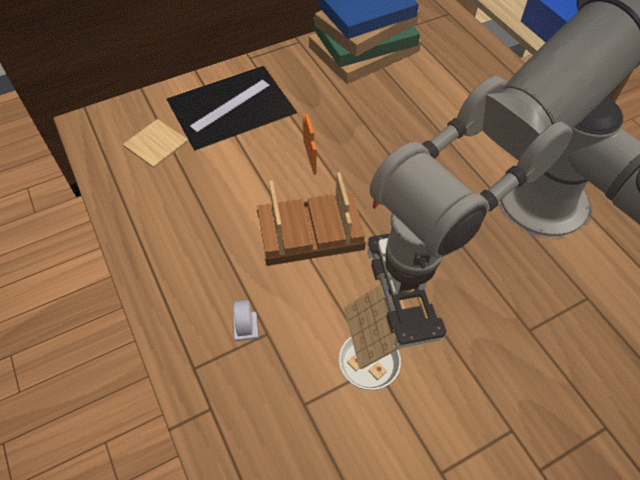

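The side and scene views show the dish, loupe, clock and both other boards where they were. The board is still over the dish, with its jigsaw face slanting up.

```bash
python3 -c "
from plant import ticket
print(ticket.close_job())"
```

```text
the job is handed in; nothing more can be done
None
```

The double-notched board, which was in the middle slot, is held still over the dish at about 45°, jigsaw face slanting up. I handed the job in at 12.9 s.

**How it was done:** I gripped the board by the two sides of its tab and lifted it straight up out of the slot. The move interface cannot tilt the tool. So I set the lower edge lightly on free bench and drew the gripper back along an arc, which turned the board in the pads. The force stayed at or below about 13 N. I then lifted it and carried it over the dish.

**Last checks:**
- **Tilt:** the arc motion gives about 46° and the wrist picture about 43°, so they disagree by about 3°.
- **Position:** the board's middle is at about (594, 163) mm and the dish centre at about (595, 162) mm.
- **Height:** the lower edge is about 147 mm above the bench. The two-camera corner fit behind this and the middle is slightly off: it put the 120 mm edge at 123.6 mm, with one end 6 mm higher.
- **Stillness:** there was no visible slip over half a second of holding.
- **Other objects:** the other two boards, dish, loupe and clock look unmoved in both fixed cameras, judged by eye.

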